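# Put loose microscope optics away in the divided tote

## Robot

A 7-joint arm with a two-finger parallel gripper is mounted at the origin on the work surface. World frame = base frame: x ahead of the robot, y to its left, z up, the work surface at z = 0. Lengths are in mm, angles in rad, forces in N, time in s.
With the tool pointing down it reaches from about 400 to 875 mm from the base axis. Payload 4.4 kg.
Tool frame: the origin (TCP) lies between the finger pads; the fingertips stand 11 mm ahead of it and the grasp point (between the pads) lies 8 mm behind it; y points along the fingers, x is the direction in which the jaws open and shut, and the axes are right-handed (so a half turn about y gives the same grasp; the last joint's range is limited). The gripper opens to 85 mm and grips with 20 to 120 N. Pads are 22 mm wide; open, the fingers measure 114 mm over their backs; the gripper's body (76 mm by 85 mm) begins 54 mm behind the grasp point. The pads swing forward as they close: fully open they stand 13 mm farther back than shut.
Start: joints at [1.226, 0.628, 0.038, 1.517, -0.027, 0.996, -0.02], TCP at [178.91, -624.907, 207.513] pointing down, gripper open.
Joint ranges: [-3.06, 3.06], [-0.37, 2.12], [-1.25, 1.32], [0.18, 2.47], [-1.1, 4.24], [0.23, 1.98], [-2.94, 2.94]. Speed limits (rad/s): [2.57, 2.57, 3.14, 3.14, 3.14, 3.14, 3.14].

## Interface

Orientations are given as [roll, pitch, yaw] about the fixed x, y, z axes, in that order (R = Rz(yaw) Ry(pitch) Rx(roll)).
In Python, from cell import * gives the robot as it stands.
- The arm moves only by the shell command python3 -m jog 'ROWS'. ROWS is JSON, a list of rows, each an object of numbers: "x", "y", "z": the shift along the tool's x, y, z in mm; "ax", "ay", "az": the turn, a rotation vector about the tool's x, y, z in rad; "grip": the finger opening in mm, from 0 to 85.4. In form: [{"x": .., "y": .., "z": .., "ax": .., "ay": .., "az": .., "grip": ..}, ...]. A call has 1 to 5 rows; each row is the pose to reach, as a shift and turn from the pose commanded when the call began, along the tool's axes at that moment; what a row does not reach only later rows make up. A row lasts 1/10 s, in which the tool goes at most 50 mm and 8.59 degrees, less where a joint would pass 70% of its speed; a pose out of reach is approached as far as the arm can. A call with a gripper value outside its range is refused whole. The fingers move at their own pace and stop on an object; the grip force is fixed at half the most. Time passes only in rows, so rows that repeat a pose let the fingers close. It gives the time, the measured TCP pose, the force and the opening at its end, in the units of the state.
- read_state(): the state, without advancing time (a new reading comes with each control period).
- get_image(name): name is "scene" or "top" or "wrist"; returns a dict with "color" (420x560x3 uint8, red, green, blue), "vfov" (degrees; the focal length in pixels is half the picture's height over the tangent of half this angle, whatever the lens; pixels are square), "cx", "cy" (the principal point, pixels), "camera_from_world" (4x4, takes a point from world to camera coordinates). Camera axes: x right, y down, z forward; pixel columns grow to the right and rows downward; lengths in mm; the calibration is good to about 2 mm. A picture is of the moment at which its call begins. There is no depth.
- finish_job(): hands the job in, once; it reports no verdict.
The state is a dict: "clock": time; "qpos": joint angles; "qd": joint speeds; "tau": joint torques, N m; "eef_pos": TCP position; "tool_rot": TCP orientation; "force": force on the tool from outside, world axes, zero at the start; "torque": the same for the moment, N m; "width": finger opening in mm.
Only numpy, scipy, OpenCV 4.12 (cv2) and the standard library are available. Lean on these libraries where they do the work, as an engineer would, in place of code of your own. Each camera call takes 0.05 s, during which the arm holds its last target.

## Task

Two microscope parts have been left out on the bench: put them away in the blue divided tote, the fat eyepiece in the wide compartment and the slim metal objective in the narrow end compartment. Set each down gently, without dropping it in, so that it stands upright on the compartment's floor the same way up as now. Leave the red-capped specimen jar standing where it is.

Things in the scene. Friction and masses are not known exactly. Their poses are not given: they have to be found in the camera images.
- tote: Blue tote fixed to the bench, 184 (x) x 88 (y) x 26 mm high, at any yaw. Origin: centre of underside, z up. Walls and floor 4 mm, so compartment floors are at z = 4 mm. Three compartments along x, each 80 mm in y, centred on y = 0: wide (80 mm in x) at x = -48 mm, empty; middle (40 mm) at x = +16 mm, taken by two fixed flat filters below the rim; narrow (48 mm) at x = +64 mm, empty.
- eyepiece: Microscope eyepiece, loose, about 0.15 kg, round, 72 mm tall, standing on its eyecup. Black rubber eyecup 52 mm across up to 20 mm height, white body 50 mm across with a black ring up to 40 mm, then an aluminium tube 30 mm across from 40 to 72 mm: grip this from above. Origin: centre of its underside; z up along its axis.
- objective: Microscope objective, loose, about 0.12 kg, round, 62 mm tall, standing on its black cap (28 mm across, up to 14 mm height). Bright steel barrel 26 mm across from 14 to 57 mm, with a thin blue ring low down, then a brass thread 20 mm across: grip the upper barrel from above. Origin: centre of its underside; z up along its axis.
- jar: Bystander, not to be moved: loose round glass jar with a red cap, 48 mm across, 75 mm tall. Origin: centre of its underside; z up. Eyepiece, objective and jar swap places between runs, centres at least 100 mm apart. A brown dropper bottle (90 mm tall) and a pink slide box (40 mm tall) stand further from the robot than all of these.
There are look-alikes about, which are no part of the job. Of the things like the objective, leave any that is brown or green; of the rest the smaller one is meant.

How it is judged:
By the outcome, as a careful person would: the job done as asked, in the order asked, and still so for the second after the job is handed in, with the robot touching nothing.
It also fails if it takes over 54 s, if anything falls off the work surface, if the arm or the gripper's body presses on something with over 40 N, if the wrist force passes 120 N, or if a joint passes its speed limit or range.

## Working session

There is one attempt and no reset: what is moved stays moved. The work goes in short steps, Python scripts to look and compute and a shell command to move; the robot and the scene stay as the last step left them, time stands still between calls to the robot, and variables do not carry over. Pictures are saved under pics/ and viewed, and the job is handed in when it is done.

```bash
ls; mkdir -p pics; cat > h.py <<'E'
from cell import *
import numpy as np, cv2
from scipy.spatial.transform import Rotation as R
def save(n,fn):
    d=get_image(n); cv2.imwrite('pics/'+fn,d['color'][:,:,::-1]); np.save('pics/'+fn+'.npy',d,allow_pickle=True); return d
def load(fn): return np.load('pics/'+fn+'.npy',allow_pickle=True).item()
def ray(d,u,v):
    f=d['color'].shape[0]/2/np.tan(np.radians(d['vfov'])/2)
    T=np.array(d['camera_from_world']); r=T[:3,:3].T@np.array([(u-d['cx'])/f,(v-d['cy'])/f,1]); o=-T[:3,:3].T@T[:3,3]
    return o,r
def plane(d,u,v,z):
    o,r=ray(d,u,v); return (o+r*(z-o[2])/r[2])
def proj(d,p):
    f=d['color'].shape[0]/2/np.tan(np.radians(d['vfov'])/2)
    T=np.array(d['camera_from_world']); c=T[:3,:3]@np.array(p)+T[:3,3]; return c[:2]/c[2]*f+[d['cx'],d['cy']]
E
python3 - <<'E'
from h import *
s=read_state(); print(s)
for n in ['scene','top','wrist']:
    d=save(n,n+'0.png'); print(n,d['vfov'],d['cx'],d['cy'],np.round(ray(d,d['cx'],d['cy']),2), [k for k in d])
E
```

```text
pics
{'clock': 0.0, 'qpos': array([ 1.22615607,  0.6293565 ,  0.03844333,  1.51838066, -0.02702145,
        0.99627726, -0.01997756]), 'qd': array([-0.00173805,  0.00026436, -0.00122281, -0.0004742 ,  0.00021969,
       -0.0019509 , -0.00111914]), 'tau': array([-6.80946632e-04, -5.63404155e+01,  1.22657865e+00, -1.93446207e+01,
        1.11044492e-02,  1.04972773e-02,  9.91620482e-06]), 'eef_pos': array([ 178.75435588, -624.2389572 ,  206.57837063]), 'tool_rot': array([-1.57080496,  0.00190387, -1.29194672]), 'force': array([ 0.48706606, -0.45716749, -1.13223584]), 'torque': array([-0.00581045,  0.02851169, -0.02423375]), 'width': 85.55187862966268}
scene 42.002314036866686 278.8525037839351 207.03145401558174 [[ 1.14761e+03 -5.25440e+02  6.54100e+02]
 [-5.70000e-01  5.10000e-01 -6.50000e-01]] ['color', 'vfov', 'cx', 'cy', 'camera_from_world']
top 51.470430608963476 281.7627741273689 209.0763563867242 [[ 5.1114e+02 -3.3130e+01  8.1297e+02]
 [ 1.0000e-01  0.0000e+00 -1.0000e+00]] ['color', 'vfov', 'cx', 'cy', 'camera_from_world']
wrist 70.14233156089443 279.6987259139234 208.27255202038396 [[ 2.4664e+02 -6.0575e+02  3.7280e+02]
 [-2.7000e-01 -8.0000e-02 -9.6000e-01]] ['color', 'vfov', 'cx', 'cy', 'camera_from_world']
```

View pics/scene0.png

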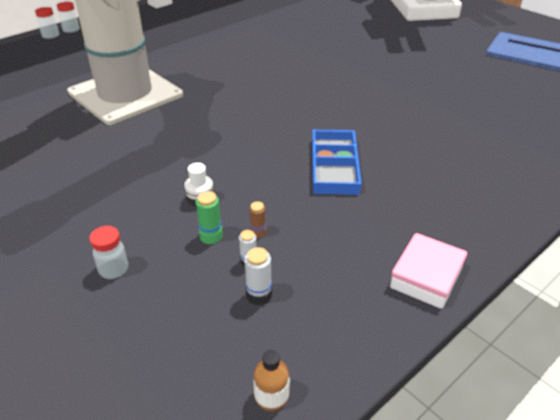

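View pics/top0.png

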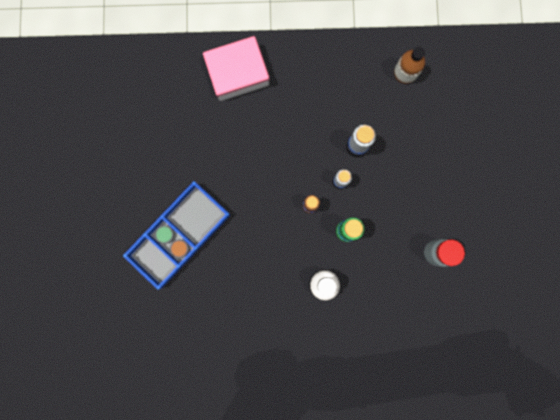

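View pics/wrist0.png

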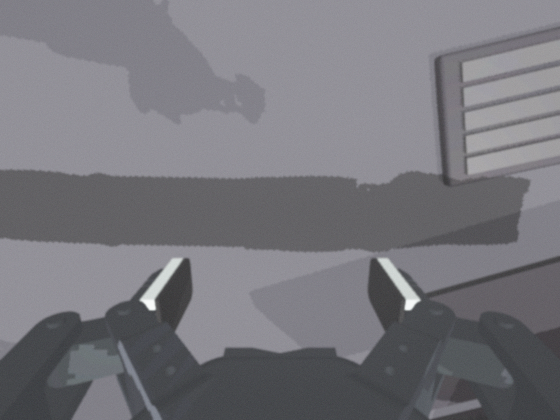

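```bash
python3 - <<'E'
from h import *
M=R.from_euler('xyz',read_state()['tool_rot']).as_matrix(); print(M.round(3))
E
```

```text
[[ 0.275 -0.     0.961]
 [-0.961  0.001  0.275]
 [-0.001 -1.    -0.   ]]
```

Scene: eyepiece at (198,180), small silver objective at (248,245), larger silver one at (258,275), brown (257,220), green (208,217), jar (108,252). Top view: eyepiece (325,286), objective (343,178), larger (362,138), brown (312,203), green (351,229), tote centred near (177,236) with the wide compartment at upper right.

```bash
python3 - <<'E'
from h import *
t=load('top0.png'); s=load('scene0.png')
def blobs(d,lo,hi,mn=15):
    h=cv2.cvtColor(d['color'],cv2.COLOR_RGB2HSV); m=cv2.inRange(h,lo,hi)
    n,l,st,c=cv2.connectedComponentsWithStats(m)
    for i in range(1,n):
        if st[i,4]>mn: print(st[i].tolist(),c[i].round(1))
for nm,d in (('top',t),('scene',s)):
    print(nm,'brass');blobs(d,(12,90,150),(32,255,255))
    print('white');blobs(d,(0,0,150),(180,60,255),40)
    print('blue');blobs(d,(105,150,80),(125,255,255),40)
    print('red');blobs(d,(0,180,100),(6,255,255),40)
for n,d,sc,x,y,w,h in(('t',t,5,280,100,110,210),('s',s,5,175,155,110,150)):
    cv2.imwrite(f'pics/crop_{n}.png',cv2.resize(d['color'][y:y+h,x:x+w,::-1],None,fx=600/h if h>w*0.75 else 5,fy=600/h if h>w*.75 else 5,interpolation=cv2.INTER_CUBIC))
E
```

```text
top brass
[404, 56, 10, 13, 54] [408.5  62.3]
[357, 126, 17, 17, 228] [365.  134.1]
[339, 171, 12, 11, 97] [344.  176.1]
[305, 196, 14, 13, 140] [311.6 202.1]
[345, 220, 18, 17, 252] [353.3 228.1]
[172, 242, 14, 14, 162] [178.5 248.2]
white
[0, 0, 560, 37, 16675] [255.7  14.7]
[353, 125, 22, 22, 128] [360.6 138.5]
[336, 170, 15, 15, 61] [340.7 179.1]
[172, 190, 52, 52, 1393] [197.8 215.2]
[136, 241, 39, 39, 730] [155.4 260.3]
[311, 271, 28, 29, 646] [324.3 285.3]
blue
[124, 182, 106, 107, 1474] [171.7 236.6]
red
[437, 240, 27, 26, 512] [450.6 252. ]
scene brass
[320, 152, 11, 3, 30] [324.9 153.1]
[198, 192, 18, 13, 88] [207.3 199.7]
[250, 201, 15, 13, 111] [257.1 207.5]
[241, 230, 14, 4, 34] [247.9 231.3]
[242, 236, 10, 4, 22] [246.9 237.9]
[256, 247, 11, 6, 21] [261.5 248.7]
[249, 257, 17, 8, 55] [257. 261.]
[255, 361, 34, 32, 704] [270.7 377.5]
white
[0, 0, 144, 53, 4910] [78.1 21. ]
[148, 0, 24, 8, 134] [159.    2.5]
[392, 0, 70, 20, 1174] [428.8   8.6]
[520, 0, 40, 20, 547] [542.6   6.9]
[67, 58, 116, 67, 2871] [120.6  95.3]
[316, 140, 35, 4, 134] [333.  141.5]
[184, 162, 29, 38, 727] [197.1 179.8]
[316, 166, 40, 16, 604] [334.9 173.7]
[239, 234, 33, 57, 946] [255.1 266.9]
[390, 234, 76, 74, 3267] [428. 269.]
[371, 236, 189, 184, 16984] [497.1 358. ]
[93, 242, 34, 35, 484] [108.8 256.7]
[254, 377, 36, 31, 548] [271.8 396.3]
blue
[312, 131, 49, 63, 1558] [335.6 162.2]
red
[58, 3, 15, 7, 59] [64.6  6.2]
[37, 9, 14, 7, 66] [43.7 11.8]
[101, 241, 16, 9, 46] [108.8 246.2]
```

View pics/crop_s.png

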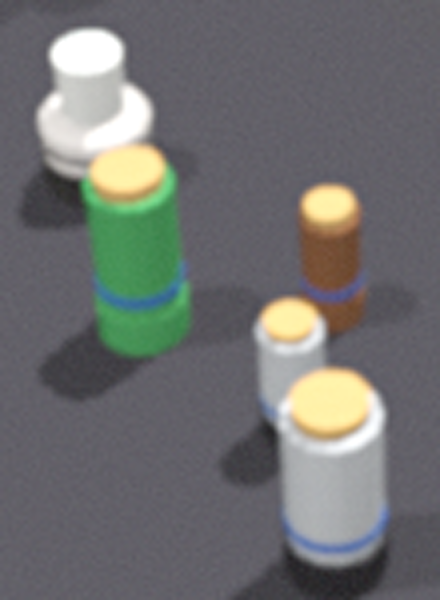

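View pics/crop_t.png

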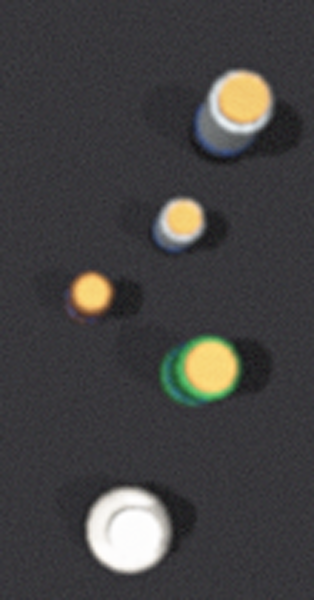

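```bash
python3 - <<'E'
from h import *
t=load('top0.png'); s=load('scene0.png')
def tri(a,b):
    (o1,r1),(o2,r2)=ray(t,*a),ray(s,*b)
    x=np.linalg.lstsq(np.c_[r1,-r2],o2-o1,rcond=None)[0]; p,q=o1+x[0]*r1,o2+x[1]*r2
    return (p+q)/2,np.linalg.norm(p-q)
for nm,a,b,z in(('obj',(344,176),(247.5,234.5),62),('eye',(326.5,286.2),(197,168.2),72),('jar',(450.6,252),(105.5,236),75),('big',(365,134),(257.5,255.5),80),('brown',(311.6,202.1),(257.2,206.7),55),('green',(353.3,228.1),(207,198),85)):
    p,e=tri(a,b); print(nm,p.round(1),round(e,1),'top@z',plane(t,*a,z).round(1),'scene@z',plane(s,*b,z).round(1))
for nm,d,c in(('top',t,(177,236)),('scene',s,(335,162))):
    h=cv2.cvtColor(d['color'],cv2.COLOR_RGB2HSV); m=cv2.inRange(h,(105,150,80),(125,255,255))
    cs,_=cv2.findContours(m,0,2); c=max(cs,key=cv2.contourArea)
    q=cv2.approxPolyDP(cv2.convexHull(c),4,True)[:,0]
    print(nm,q.tolist()); P=np.array([plane(d,*p,26) for p in q.astype(float)]); print(P.round(1).tolist(), np.linalg.norm(P-np.roll(P,1,0),axis=1).round(1))
    P=np.array([plane(d,*p,26)[:2] for p in c[:,0].astype(float)],np.float32); print(cv2.minAreaRect(P))
d=t;cv2.imwrite('pics/tt.png',cv2.resize(d['color'][175:295,115:240,::-1],None,fx=5,fy=5,interpolation=cv2.INTER_CUBIC))
d=s;cv2.imwrite('pics/ts.png',cv2.resize(d['color'][120:200,300:370,::-1],None,fx=7,fy=7,interpolation=cv2.INTER_CUBIC))
E
```

```text
obj [ 642.2 -140.2   61.9] 1.9 top@z [ 641.5 -141.    62. ] scene@z [ 642.9 -139.6   62. ]
eye [ 453.8 -102.2   71.2] 1.8 top@z [ 453.4 -102.9   72. ] scene@z [ 455.5 -102.2   72. ]
jar [ 505.9 -312.8   73.1] 2.4 top@z [ 505.3 -313.2   75. ] scene@z [ 509.  -312.7   75. ]
big [ 708.8 -175.    88.2] 1.7 top@z [ 710.5 -177.3   80. ] scene@z [ 703.  -169.2   80. ]
brown [598.  -82.6  59.1] 1.7 top@z [598.  -83.5  55. ] scene@z [594.7 -78.8  55. ]
green [ 549.6 -148.9   85.4] 1.9 top@z [ 549.1 -149.7   85. ] scene@z [ 549.9 -147.9   85. ]
top [[195, 182], [229, 215], [157, 288], [124, 254]]
[[643.7, 126.5, 26.0], [581.6, 65.1, 26.0], [454.0, 195.4, 26.0], [515.9, 255.1, 26.0]] [181.3  87.4 182.4  86. ]
((548.5051879882812, 160.94189453125), (92.88280487060547, 187.41033935546875), 45.862064361572266)
scene [[353, 131], [359, 192], [314, 192], [313, 132]]
[[514.6, 255.2, 26.0], [661.8, 108.3, 26.0], [606.2, 47.2, 26.0], [460.1, 189.5, 26.0]] [ 85.3 207.9  82.6 204. ]
((561.30126953125, 150.08998107910156), (90.79092407226562, 213.5217742919922), 45.787330627441406)
```

View pics/tt.png

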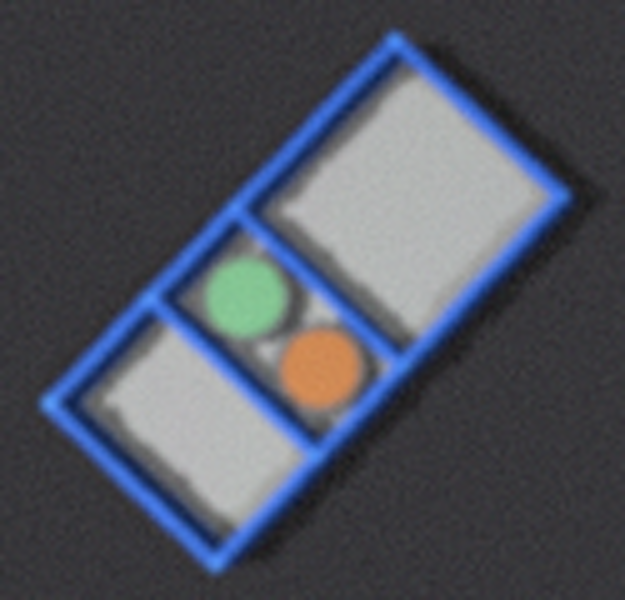

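View pics/ts.png

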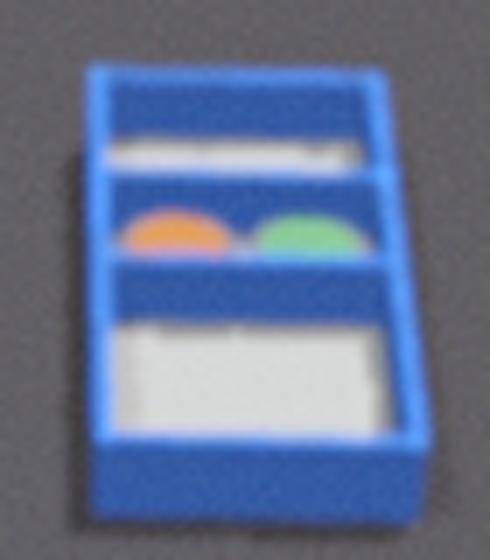

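```bash
cat > go.py <<'E'
import sys
from h import *
# usage: go.py x y z jawdeg -> remaining shift in tool axes and turn
s=read_state(); M=R.from_euler('xyz',s['tool_rot']).as_matrix()
x,y,z,a=map(float,sys.argv[1:5])
d=M.T@(np.array([x,y,z])-s['eef_pos'])
c=np.radians(a); best=None
for k in (0,np.pi):
    X=np.array([np.cos(c+k),np.sin(c+k),0]); Y=np.array([0,0,-1]); T=np.c_[X,Y,np.cross(X,Y)]
    v=R.from_matrix(M.T@T).as_rotvec()
    if best is None or np.linalg.norm(v)<np.linalg.norm(best): best=v
print('t',round(s['clock'],2),'pos',s['eef_pos'].round(1),'jaw',np.degrees(np.arctan2(M[1,0],M[0,0])).round(1),'w',round(s['width'],1),'F',s['force'].round(1),'q',s['qpos'].round(2))
print('shift',d.round(1),'turn',best.round(4))
E
python3 go.py 454.3 -102.5 207 106
```

```text
t 0.15 pos [ 178.8 -624.4  206.8] jaw -74.0 w 85.4 F [-0.3 -0.1  0.3] q [ 1.23  0.63  0.04  1.52 -0.03  1.   -0.02]
shift [-4.260e+02  4.000e-01  4.085e+02] turn [ 0.     -0.0005 -0.0014]
```

```bash
python3 -m jog '[{"x":-35,"z":34},{"x":-70,"z":68},{"x":-105,"z":102},{"x":-140,"z":136},{"x":-175,"z":170}]'; python3 go.py 454.3 -102.5 207 106
```

```text
t 0.15 pos [ 178.8 -624.4  206.8] jaw -74.0 w 85.4 F [-0.3 -0.1  0.3] q [ 1.23  0.63  0.04  1.52 -0.03  1.   -0.02]
shift [-4.260e+02  4.000e-01  4.085e+02] turn [ 0.     -0.0005 -0.0014]$[0]: bad value
```

```bash
python3 -m jog '[{"x":-35,"y":0,"z":34,"ax":0,"ay":0,"az":0,"grip":85},{"x":-70,"y":0,"z":68,"ax":0,"ay":0,"az":0,"grip":85},{"x":-105,"y":0,"z":102,"ax":0,"ay":0,"az":0,"grip":85},{"x":-140,"y":0,"z":136,"ax":0,"ay":0,"az":0,"grip":85},{"x":-175,"y":0,"z":170,"ax":0,"ay":0,"az":0,"grip":85}]'; python3 go.py 454.3 -102.5 207 106
```

```text
clock: 0.65
eef_pos: [294.8, -408.0, 207.4]
tool_rot: [-1.571, 0.0, -1.292]
force: [1.9, 0.9, -0.7]
width: 85.0
t 0.65 pos [ 294.8 -408.   207.4] jaw -74.0 w 85.0 F [ 1.9  0.9 -0.7] q [ 0.87  0.42  0.03  1.92 -0.02  0.8  -0.39]
shift [-249.8    0.5  237.4] turn [-0.0002 -0.0007 -0.0002]
```

```bash
python3 -m jog '[{"x":-35,"y":0,"z":33,"ax":0,"ay":0,"az":0,"grip":85},{"x":-70,"y":0,"z":66,"ax":0,"ay":0,"az":0,"grip":85},{"x":-105,"y":0,"z":100,"ax":0,"ay":0,"az":0,"grip":85},{"x":-140,"y":0,"z":133,"ax":0,"ay":0,"az":0,"grip":85},{"x":-170,"y":0,"z":162,"ax":0,"ay":0,"az":0,"grip":85}]'; python3 go.py 454.3 -102.5 207 106
```

```text
clock: 1.15
eef_pos: [403.9, -199.4, 207.6]
tool_rot: [-1.57, 0.0, -1.291]
force: [1.9, 0.6, 0.2]
width: 85.3
t 1.15 pos [ 403.9 -199.4  207.6] jaw -74.0 w 85.3 F [1.9 0.6 0.2] q [ 0.41  0.35 -0.01  2.05  0.    0.75 -0.9 ]
shift [-79.2   0.6  75.2] turn [-0.0004  0.0008 -0.0003]
```

```bash
python3 -m jog '[{"x":-35,"y":0,"z":33,"ax":0,"ay":0,"az":0,"grip":85},{"x":-70,"y":30,"z":66,"ax":0,"ay":0,"az":0,"grip":85},{"x":-75,"y":50,"z":71,"ax":0,"ay":0,"az":0,"grip":85},{"x":-75,"y":50,"z":71,"ax":0,"ay":0,"az":0,"grip":85},{"x":-75,"y":50,"z":71,"ax":0,"ay":0,"az":0,"grip":85}]'; python3 go.py 454.3 -102.5 55 106; python3 - <<'E'
from h import *
save('wrist','w1.png')
E
```

```text
clock: 1.65
eef_pos: [450.1, -110.9, 157.5]
tool_rot: [-1.572, -0.0, -1.292]
force: [0.3, 0.3, 0.8]
width: 85.3
t 1.65 pos [ 450.1 -110.9  157.5] jaw -74.0 w 85.3 F [0.3 0.3 0.8] q [ 0.2   0.44 -0.03  2.07  0.02  0.63 -1.13]
shift [ -7.  102.5   6.5] turn [ 0.0016 -0.0007  0.    ]
```

View pics/w1.png

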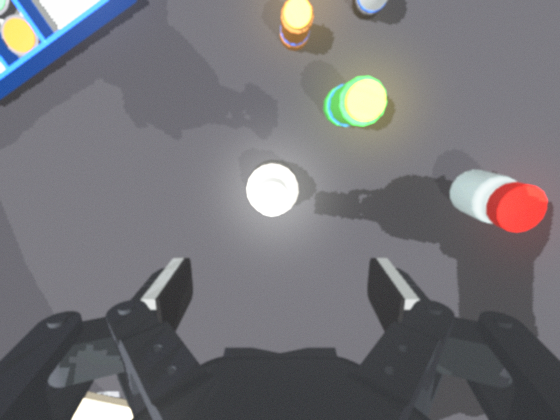

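Wrist view: eyepiece at about (273,189), green at (362,102), jar at (500,205). I'll cross-check the position with it.

```bash
python3 - <<'E'
from h import *
d=load('w1.png'); c=d['color']
h=cv2.cvtColor(c,cv2.COLOR_RGB2HSV); m=cv2.inRange(h,(0,0,215),(180,25,255)); m[:150]=0;m[230:]=0;m[:,:200]=0;m[:,320:]=0
cs,_=cv2.findContours(m,0,2); k=max(cs,key=cv2.contourArea); e=cv2.minEnclosingCircle(k); print(e, plane(d,*e[0],38), plane(d,273,185,72))
cv2.imwrite('pics/w1c.png',cv2.resize(c[140:240,210:340,::-1],None,fx=5,fy=5))
for z in (40,72): print(proj(d,(454.3,-102.5,z)))
E
```

```text
((271.84814453125, 189.60748291015625), 26.671680450439453) [ 453.53410628 -102.6401984    38.        ] [ 465.39885333 -101.24790127   72.        ]
[271.86878314 189.28612003]
[270.96210896 197.46373509]
```

View pics/w1c.png

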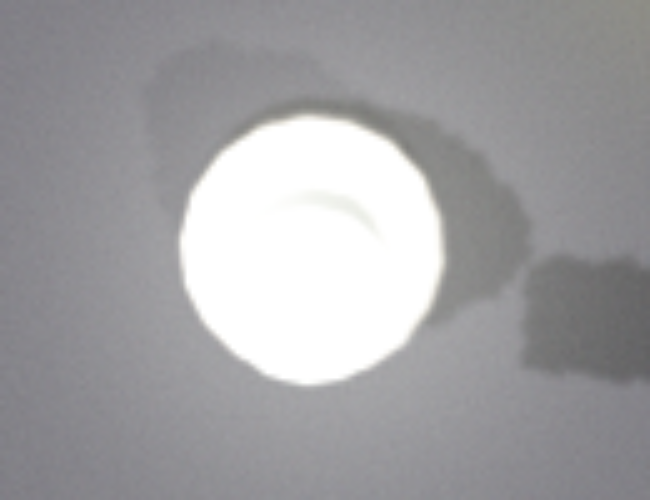

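Wrist cross-check agrees to within 1 mm. Centre, then descend.

```bash
python3 -m jog '[{"x":-4,"y":0,"z":3,"ax":0,"ay":0,"az":0,"grip":85},{"x":-7,"y":10,"z":6,"ax":0,"ay":0,"az":0,"grip":85},{"x":-7,"y":40,"z":6,"ax":0,"ay":0,"az":0,"grip":85},{"x":-7,"y":60,"z":6,"ax":0,"ay":0,"az":0,"grip":85},{"x":-7,"y":60,"z":6,"ax":0,"ay":0,"az":0,"grip":85}]'; python3 go.py 454.1 -102.6 55 106
```

```text
clock: 2.2
eef_pos: [452.7, -101.8, 95.6]
tool_rot: [-1.575, 0.002, -1.293]
force: [-0.8, 0.8, 0.4]
width: 84.9
t 2.2 pos [ 452.7 -101.8   95.6] jaw -74.1 w 84.9 F [-0.8  0.8  0.4] q [ 0.18  0.55 -0.02  2.12  0.03  0.47 -1.16]
shift [ 1.3 40.6  1.2] turn [ 0.0041 -0.0012 -0.002 ]
```

```bash
python3 -m jog '[{"x":1,"y":15,"z":1,"ax":0,"ay":0,"az":0,"grip":85},{"x":1,"y":30,"z":1,"ax":0,"ay":0,"az":0,"grip":85},{"x":1,"y":40,"z":1,"ax":0,"ay":0,"az":0,"grip":85},{"x":1,"y":40,"z":1,"ax":0,"ay":0,"az":0,"grip":85},{"x":1,"y":40,"z":1,"ax":0,"ay":0,"az":0,"grip":85}]'; python3 go.py 454.1 -102.6 55 106
```

```text
clock: 2.7
eef_pos: [456.1, -102.7, 58.0]
tool_rot: [-1.57, -0.0, -1.292]
force: [-0.2, 0.8, 0.4]
width: 85.0
t 2.7 pos [ 456.1 -102.7   58. ] jaw -74.0 w 85.0 F [-0.2  0.8  0.4] q [ 0.17  0.63 -0.02  2.14  0.03  0.37 -1.16]
shift [-0.6  3.  -2. ] turn [-0.0005 -0.0007  0.0003]
```

```bash
python3 -m jog '[{"x":0,"y":0,"z":0,"ax":0,"ay":0,"az":0,"grip":60},{"x":0,"y":0,"z":0,"ax":0,"ay":0,"az":0,"grip":45},{"x":0,"y":0,"z":0,"ax":0,"ay":0,"az":0,"grip":40},{"x":0,"y":0,"z":0,"ax":0,"ay":0,"az":0,"grip":36},{"x":0,"y":0,"z":0,"ax":0,"ay":0,"az":0,"grip":32}]'; python3 go.py 454.1 -102.6 55 106;python3 - <<'E'
from h import *
save('wrist','w2.png')
E
```

```text
clock: 3.2
eef_pos: [455.9, -102.5, 57.6]
tool_rot: [-1.571, -0.0, -1.292]
force: [-0.5, 0.1, 0.2]
width: 31.9
t 3.2 pos [ 455.9 -102.5   57.6] jaw -74.0 w 31.9 F [-0.5  0.1  0.2] q [ 0.17  0.63 -0.02  2.14  0.03  0.37 -1.16]
shift [-0.4  2.6 -1.8] turn [-0.0002 -0.0005  0.0001]
```

View pics/w2.png

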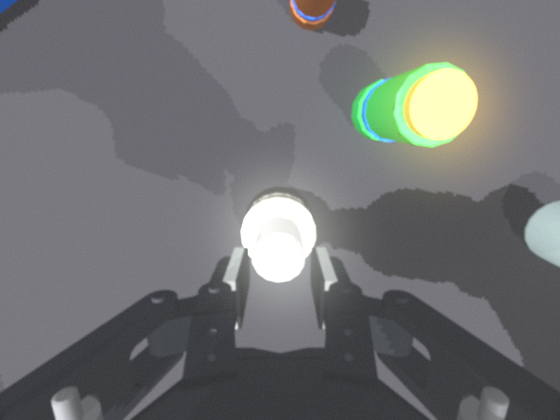

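The tube sits between the pads, at (278,250). Nudge and close.

```bash
python3 -m jog '[{"x":0,"y":2,"z":-1.5,"ax":0,"ay":0,"az":0,"grip":32},{"x":0,"y":2,"z":-1.5,"ax":0,"ay":0,"az":0,"grip":29},{"x":0,"y":2,"z":-1.5,"ax":0,"ay":0,"az":0,"grip":20},{"x":0,"y":2,"z":-1.5,"ax":0,"ay":0,"az":0,"grip":20},{"x":0,"y":2,"z":-1.5,"ax":0,"ay":0,"az":0,"grip":20}]'; python3 go.py 454.1 -102.6 55 106
```

```text
clock: 3.75
eef_pos: [454.5, -102.9, 55.5]
tool_rot: [-1.571, -0.0, -1.292]
force: [-0.5, 0.1, 0.2]
width: 20.4
t 3.75 pos [ 454.5 -102.9   55.5] jaw -74.0 w 20.4 F [-0.5  0.1  0.2] q [ 0.18  0.63 -0.02  2.15  0.03  0.36 -1.16]
shift [-0.4  0.5 -0.2] turn [-0.     -0.0005  0.    ]
```

```bash
python3 -m jog '[{"x":0,"y":0,"z":0,"ax":0,"ay":0,"az":0,"grip":20},{"x":0,"y":-5,"z":0,"ax":0,"ay":0,"az":0,"grip":20},{"x":0,"y":-20,"z":0,"ax":0,"ay":0,"az":0,"grip":20},{"x":0,"y":-45,"z":0,"ax":0,"ay":0,"az":0,"grip":20},{"x":0,"y":-70,"z":0,"ax":0,"ay":0,"az":0,"grip":20}]'; python3 go.py 583.5 127.2 145 106
```

```text
clock: 4.25
eef_pos: [454.0, -102.9, 126.4]
tool_rot: [-1.572, 0.0, -1.292]
force: [0.7, 0.8, 0.5]
width: 19.9
t 4.25 pos [ 454.  -102.9  126.4] jaw -74.0 w 19.9 F [0.7 0.8 0.5] q [ 0.18  0.5  -0.03  2.1   0.02  0.55 -1.16]
shift [-185.5  -18.7  187.8] turn [ 0.0008 -0.0004 -0.0004]
```

Width 20 mm means the grasp missed. Look.

```bash
python3 - <<'E'
from h import *
save('wrist','w3.png');save('scene','s3.png');save('top','t3.png')
a=load('w3.png')['color'][:,:,::-1]; cv2.imwrite('pics/st3.png',cv2.resize(np.vstack([load('s3.png')['color'][130:330,100:400],load('t3.png')['color'][150:350,200:500]])[:,:,::-1],None,fx=1.5,fy=1.5))
E
```

```text
(no output)
```

View pics/w3.png

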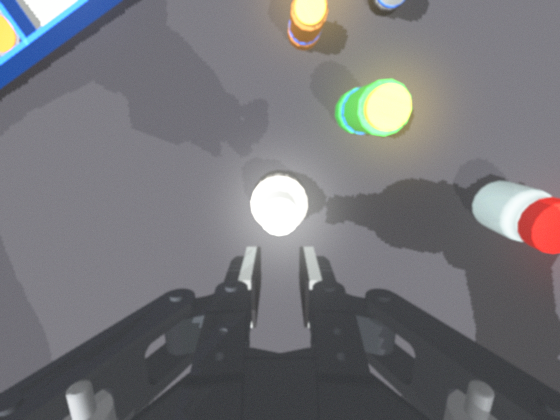

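View pics/st3.png

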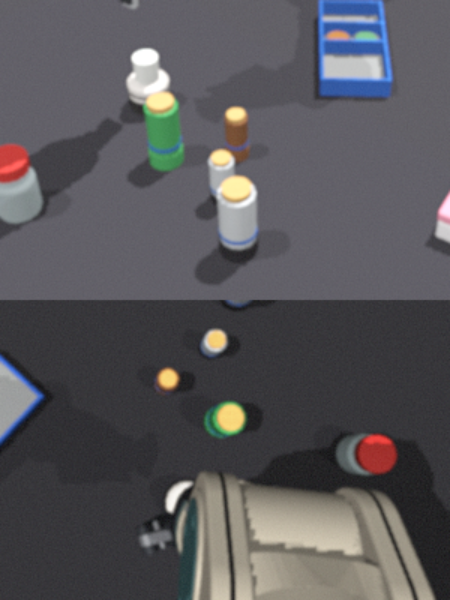

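```bash
python3 - <<'E'
from h import *
s=read_state(); M=R.from_euler('xyz',s['tool_rot']).as_matrix(); p=s['eef_pos']
for n in('w3','s3','t3'):
    d=load(n+'.png')
    for nm,o in(('tcp',(0,0,0)),('tip',(0,11,0)),('grasp',(0,-8,0)),('body',(0,-62,0)),('y+60',(0,60,0))): print(n,nm,proj(d,p+M@np.array(o,float)).round(1))
d=load('w3.png');o,r=ray(d,d['cx'],d['cy']);print('cam in tool',M.T@(o-p),M.T@r)
d=load('w1.png');print(ray(d,d['cx'],d['cy']))
cv2.imwrite('pics/t3c.png',cv2.resize(load('t3.png')['color'][200:400,230:500,::-1],None,fx=2.9,fy=2.9))
E
```

```text
w3 tcp [280.  241.2]
w3 tip [280.  234.4]
w3 grasp [280.  246.7]
w3 body [279.9 302.3]
w3 y+60 [280.1 211.5]
s3 tcp [193.4 142.8]
s3 tip [194.1 148.1]
s3 grasp [192.9 138.9]
s3 body [189.5 111.4]
s3 y+60 [196.9 170.7]
t3 tcp [330.1 287.4]
t3 tip [329.4 286.8]
t3 grasp [330.6 287.8]
t3 body [334.7 291.1]
t3 y+60 [326.4 284.4]
cam in tool [ 1.17144583e-01 -1.65089777e+02  6.95892891e+01] [-0.00170591  0.95848776 -0.28512857]
(array([518.18945022, -92.03496682, 323.5274494 ]), array([-0.27158734, -0.07791939, -0.95925434]))
```

View pics/t3c.png

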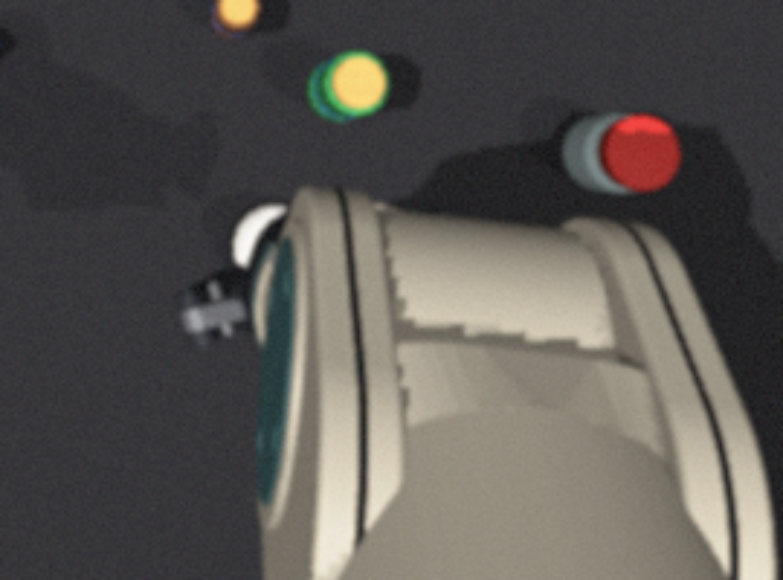

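View pics/s3.png

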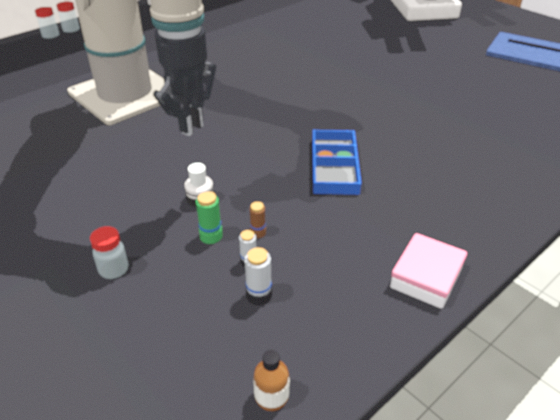

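```bash
python3 - <<'E'
from h import *
s=read_state(); M=R.from_euler('xyz',s['tool_rot']).as_matrix(); p=s['eef_pos']
a,b=load('w3.png'),load('s3.png')
cv2.imwrite('pics/s3c.png',cv2.resize(b['color'][50:210,130:270,::-1],None,fx=4,fy=4,interpolation=cv2.INTER_CUBIC))
cv2.imwrite('pics/w3c.png',cv2.resize(a['color'][180:360,180:380,::-1],None,fx=3.3,fy=3.3,interpolation=cv2.INTER_CUBIC))
(o1,r1),(o2,r2)=ray(a,280.5,247),ray(b,190.5,131)
x=np.linalg.lstsq(np.c_[r1,-r2],o2-o1,rcond=None)[0]; P,Q=o1+x[0]*r1,o2+x[1]*r2
print(P,Q,M.T@((P+Q)/2-p))
E
```

```text
[ 461.95598148 -101.61756704  150.26947411] [ 456.8140616  -106.74543596  153.07373631] [  2.02109724 -24.54013574   3.37958383]
```

View pics/s3c.png

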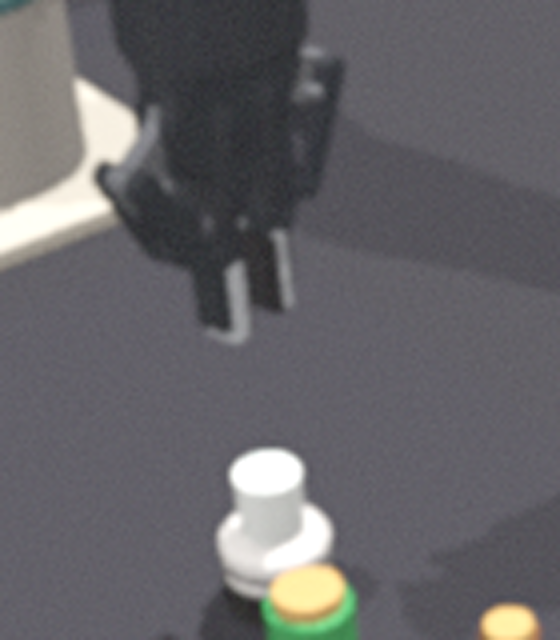

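View pics/w3c.png

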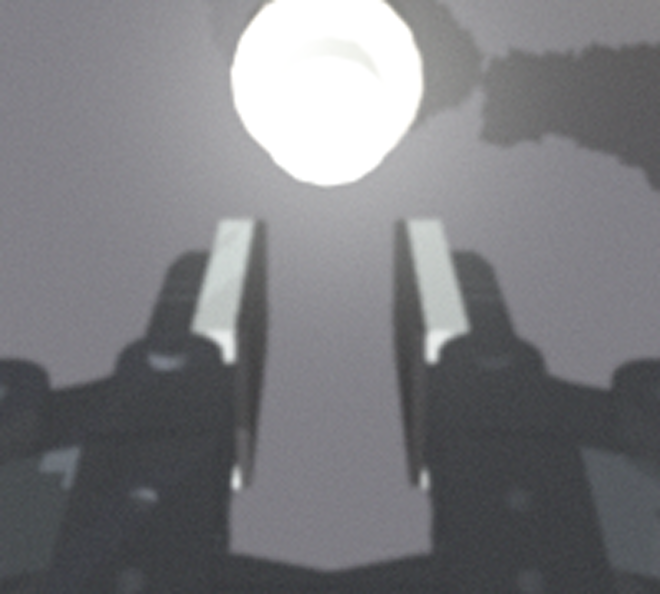

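```bash
python3 - <<'E'
from h import *
s=read_state(); M=R.from_euler('xyz',s['tool_rot']).as_matrix(); p=s['eef_pos']
a,b=load('w3.png'),load('s3.png')
for u,v in (((302,247),(192,133.7)),((259,247),(200.7,127)),((247.3,247),(203.2,126.5))):
    (o1,r1),(o2,r2)=ray(a,*u),ray(b,*v)
    x=np.linalg.lstsq(np.c_[r1,-r2],o2-o1,rcond=None)[0]; P,Q=o1+x[0]*r1,o2+x[1]*r2
    print(np.linalg.norm(P-Q).round(1),(M.T@((P+Q)/2-p)).round(1))
# predicted pixel for stated geometry
for y in (11,0,-10,-20,-25):
  print(y,[proj(d,p+M@np.array([sx*10.,y,11])).round(1).tolist() for d in(a,b) for sx in(-1,1)])
print(read_state())
E
```

```text
0.8 [ 10.8 -27.4   8.9]
1.6 [-10.6 -29.8  10.3]
2.7 [-16.9 -27.5   9.8]
11 [[263.9, 217.9], [296.2, 217.9], [202.6, 147.2], [195.4, 152.7]]
0 [[262.9, 223.8], [297.1, 223.8], [202.0, 141.9], [194.8, 147.4]]
-10 [[261.9, 229.9], [298.1, 229.9], [201.5, 137.0], [194.2, 142.5]]
-20 [[260.8, 236.7], [299.2, 236.7], [200.9, 132.1], [193.5, 137.5]]
-25 [[260.2, 240.4], [299.8, 240.4], [200.6, 129.6], [193.2, 135.0]]
{'clock': 4.4, 'qpos': array([ 0.18160754,  0.49727523, -0.02677512,  2.09856644,  0.02484041,
        0.54212152, -1.15528889]), 'qd': array([-0.0020096 ,  0.03862247,  0.00059792,  0.02595123,  0.00022698,
       -0.01560375, -0.00082631]), 'tau': array([ 3.43123719e-02, -4.32798386e+01,  3.26252840e-01, -1.23970628e+01,
        3.20543055e-03,  9.10144765e-02,  5.68640666e-03]), 'eef_pos': array([ 455.67461849, -103.18419809,  127.11630073]), 'tool_rot': array([-1.56726679, -0.00169639, -1.29213611]), 'force': array([-0.53408324,  0.21616935, -0.30477546]), 'torque': array([-0.01852697,  0.06915   , -0.02251639]), 'width': 19.965768914527075}
```

Triangulating the fingertip corners in the scene and wrist views puts the tips 28 mm behind the reported TCP, not 11 mm ahead. So the reported z reads about 39 mm lower than the true TCP, and the grasp was simply too high. The eyepiece still stands undisturbed. I'll use tip height = reported z + 28.

```bash
python3 -m jog '[{"x":0,"y":0,"z":0,"ax":0,"ay":0,"az":0,"grip":60},{"x":0,"y":5,"z":0,"ax":0,"ay":0,"az":0,"grip":60},{"x":0,"y":25,"z":0,"ax":0,"ay":0,"az":0,"grip":60},{"x":0,"y":50,"z":0,"ax":0,"ay":0,"az":0,"grip":60},{"x":0,"y":67,"z":0,"ax":0,"ay":0,"az":0,"grip":60}]'; python3 go.py 454.1 -102.6 15 106
```

```text
clock: 4.9
eef_pos: [453.1, -102.7, 56.3]
tool_rot: [-1.573, 0.001, -1.292]
force: [-0.9, -0.5, 0.3]
width: 59.9
t 4.9 pos [ 453.1 -102.7   56.3] jaw -74.0 w 59.9 F [-0.9 -0.5  0.3] q [ 0.18  0.63 -0.02  2.15  0.03  0.36 -1.16]
shift [ 0.3 41.3  1.1] turn [ 0.0027 -0.0004 -0.0013]
```

```bash
python3 -m jog '[{"x":0,"y":10,"z":0,"ax":0,"ay":0,"az":0,"grip":60},{"x":0,"y":22,"z":0,"ax":0,"ay":0,"az":0,"grip":60},{"x":0,"y":32,"z":0,"ax":0,"ay":0,"az":0,"grip":60},{"x":0,"y":38,"z":0,"ax":0,"ay":0,"az":0,"grip":60},{"x":0,"y":38,"z":0,"ax":0,"ay":0,"az":0,"grip":60}]'; python3 go.py 454.1 -102.6 15 106;python3 - <<'E'
from h import *
d=save('wrist','w4.png')
e=save('scene','s4.png'); cv2.imwrite('pics/ws4.png',np.hstack([d['color'],cv2.resize(e['color'][110:230,140:230],None,fx=2.6,fy=3.5,interpolation=cv2.INTER_CUBIC)[:420]])[:,:,::-1] if False else np.hstack([d['color'][120:420,130:430],cv2.resize(e['color'][100:200,150:250],(300,300),interpolation=cv2.INTER_CUBIC)])[:,:,::-1])
E
```

```text
clock: 5.4
eef_pos: [454.1, -102.9, 19.9]
tool_rot: [-1.572, 0.0, -1.292]
force: [-0.1, 0.6, 0.3]
width: 60.0
t 5.4 pos [ 454.1 -102.9   19.9] jaw -74.0 w 60.0 F [-0.1  0.6  0.3] q [ 0.17  0.71 -0.02  2.16  0.04  0.27 -1.17]
shift [-0.2  4.9  0.1] turn [ 0.0009 -0.0005 -0.0005]
```

View pics/ws4.png

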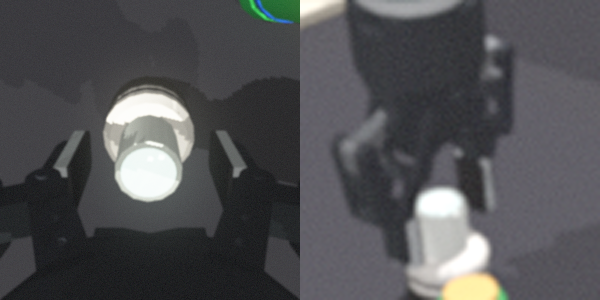

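Now the tube (about (150,170) in the crop) stands between the pads. Close here.

```bash
python3 -m jog '[{"x":0,"y":1,"z":0,"ax":0,"ay":0,"az":0,"grip":40},{"x":0,"y":1,"z":0,"ax":0,"ay":0,"az":0,"grip":33},{"x":0,"y":1,"z":0,"ax":0,"ay":0,"az":0,"grip":28},{"x":0,"y":1,"z":0,"ax":0,"ay":0,"az":0,"grip":15},{"x":0,"y":1,"z":0,"ax":0,"ay":0,"az":0,"grip":15}]'; python3 go.py 454.1 -102.6 15 106
```

```text
clock: 6.0
eef_pos: [454.7, -102.9, 20.0]
tool_rot: [-1.57, -0.0, -1.292]
force: [-0.5, 1.9, 5.8]
width: 27.2
t 6.0 pos [ 454.7 -102.9   20. ] jaw -74.0 w 27.2 F [-0.5  1.9  5.8] q [ 0.17  0.71 -0.02  2.16  0.04  0.27 -1.17]
shift [-0.5  5.  -0.5] turn [-0.0007 -0.0004  0.0003]
```

```bash
python3 -m jog '[{"x":0,"y":0,"z":0,"ax":0,"ay":0,"az":0,"grip":15},{"x":0,"y":0,"z":0,"ax":0,"ay":0,"az":0,"grip":15}]'; python3 -m jog '[{"x":0,"y":-4,"z":0,"ax":0,"ay":0,"az":0,"grip":15},{"x":0,"y":-15,"z":0,"ax":0,"ay":0,"az":0,"grip":15},{"x":0,"y":-35,"z":0,"ax":0,"ay":0,"az":0,"grip":15},{"x":0,"y":-65,"z":0,"ax":0,"ay":0,"az":0,"grip":15},{"x":0,"y":-100,"z":0,"ax":0,"ay":0,"az":0,"grip":15}]'; python3 go.py 583.5 127.2 120 106; python3 - <<'E'
from h import *
d=save('wrist','w5.png')
e=save('scene','s5.png'); cv2.imwrite('pics/ws5.png',np.hstack([d['color'][120:420,130:430],cv2.resize(e['color'][80:200,140:260],(300,300),interpolation=cv2.INTER_CUBIC)])[:,:,::-1])
E
```

```text
clock: 6.2
eef_pos: [454.7, -102.9, 20.0]
tool_rot: [-1.57, -0.0, -1.292]
force: [-1.1, 0.6, 6.0]
width: 27.5
clock: 6.7
eef_pos: [453.4, -102.8, 120.5]
tool_rot: [-1.573, 0.001, -1.292]
force: [0.9, -0.3, -0.8]
width: 27.0
t 6.7 pos [ 453.4 -102.8  120.5] jaw -74.0 w 27.0 F [ 0.9 -0.3 -0.8] q [ 0.18  0.51 -0.03  2.1   0.03  0.53 -1.16]
shift [-185.4    0.3  188.4] turn [ 0.0019 -0.0006 -0.0009]
```

View pics/ws5.png

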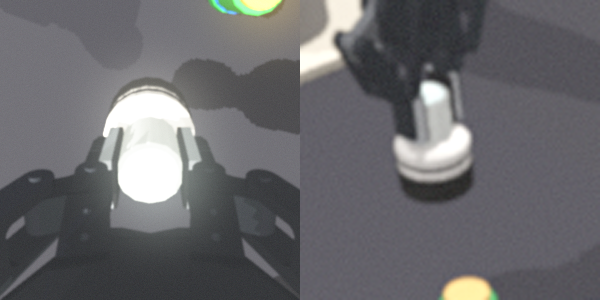

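Eyepiece held upright. Carry to the wide compartment.

```bash
python3 -m jog '[{"x":-10,"y":0,"z":10,"ax":0,"ay":0,"az":0,"grip":15},{"x":-30,"y":0,"z":30,"ax":0,"ay":0,"az":0,"grip":15},{"x":-58,"y":0,"z":58,"ax":0,"ay":0,"az":0,"grip":15},{"x":-86,"y":0,"z":86,"ax":0,"ay":0,"az":0,"grip":15},{"x":-112,"y":0,"z":114,"ax":0,"ay":0,"az":0,"grip":15}]';python3 -m jog '[{"x":-26,"y":0,"z":26,"ax":0,"ay":0,"az":0,"grip":15},{"x":-48,"y":0,"z":48,"ax":0,"ay":0,"az":0,"grip":15},{"x":-64,"y":0,"z":65,"ax":0,"ay":0,"az":0,"grip":15},{"x":-72,"y":0,"z":73,"ax":0,"ay":0,"az":0,"grip":15},{"x":-73,"y":0,"z":74,"ax":0,"ay":0,"az":0,"grip":15}]'; python3 go.py 583.5 127.2 70 106
```

```text
clock: 7.3
eef_pos: [533.2, 37.5, 119.3]
tool_rot: [-1.572, 0.0, -1.292]
force: [0.8, -0.5, -1.9]
width: 27.6
clock: 7.8
eef_pos: [584.1, 127.9, 119.1]
tool_rot: [-1.571, 0.0, -1.29]
force: [-1.1, 0.0, -1.5]
width: 27.5
t 7.8 pos [584.1 127.9 119.1] jaw -73.9 w 27.5 F [-1.1  0.  -1.5] q [-0.27  0.66  0.01  1.75 -0.01  0.73 -1.55]
shift [ 0.5 49.1 -0.7] turn [ 0.0005  0.0015 -0.0004]
```

```bash
python3 -m jog '[{"x":0,"y":15,"z":0,"ax":0,"ay":0,"az":0,"grip":15},{"x":0,"y":35,"z":0,"ax":0,"ay":0,"az":0,"grip":15},{"x":0,"y":52,"z":0,"ax":0,"ay":0,"az":0,"grip":15},{"x":0,"y":60,"z":0,"ax":0,"ay":0,"az":0,"grip":15},{"x":0,"y":60,"z":0,"ax":0,"ay":0,"az":0,"grip":15}]'; python3 go.py 583.5 127.2 24 106; python3 - <<'E'
from h import *
d=save('wrist','w6.png')
e=save('scene','s6.png'); cv2.imwrite('pics/ws6.png',np.hstack([d['color'][0:300,130:430],cv2.resize(e['color'][90:210,280:400],(400,400),interpolation=cv2.INTER_CUBIC)[:300]])[:,:,::-1])
E
```

```text
clock: 8.3
eef_pos: [582.9, 124.8, 58.5]
tool_rot: [-1.574, -0.001, -1.294]
force: [-0.0, -0.2, -1.1]
width: 27.3
t 8.3 pos [582.9 124.8  58.5] jaw -74.1 w 27.3 F [-0.  -0.2 -1.1] q [-0.26  0.75  0.01  1.79 -0.01  0.61 -1.55]
shift [-2.1 34.5  1.4] turn [ 0.0033 -0.0021  0.0006]
```

View pics/ws6.png

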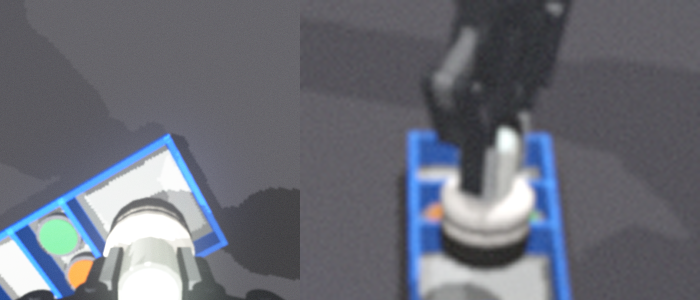

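```bash
python3 - <<'E'
from h import *
e=load('s6.png')
p=read_state()['eef_pos'];print(p)
a=np.linspace(0,2*np.pi,60)
for c in ((583.5,127.2),(582.9,124.8)):
    for z in (38.5,58.5):
        P=np.array([proj(e,(c[0]+26*np.cos(t),c[1]+26*np.sin(t),z)) for t in a]); print(c,z,P.min(0).round(1),P.max(0).round(1))
h=cv2.cvtColor(e['color'],cv2.COLOR_RGB2GRAY)
print(h[160:176,336]); print(h[160,315:358])
E
```

```text
[584.4168682  125.86097178  60.00652678]
(583.5, 127.2) 38.5 [321.9 156.2] [349.1 172. ]
(583.5, 127.2) 58.5 [322.4 147.7] [349.9 163.4]
(582.9, 124.8) 38.5 [320.8 156.5] [348.  172.4]
(582.9, 124.8) 58.5 [321.3 148. ] [348.8 163.7]
[148 173 174 142  86  52  47  46  44  51  90 149 184 197 200 193]
[131 105  90  88  86  85  67  55  66 107 141 165 177 178 180 176 171 169
 164 154 144 148 150 155 158 160 161 164 167 172 165 139 105  82  80  86
  87  89  82  90 101 123 126]
```

Position matches the plan to within about 2 mm. Lower gently.

```bash
python3 -m jog '[{"x":0,"y":10,"z":0,"ax":0,"ay":0,"az":0,"grip":15},{"x":0,"y":20,"z":0,"ax":0,"ay":0,"az":0,"grip":15},{"x":0,"y":28,"z":0,"ax":0,"ay":0,"az":0,"grip":15},{"x":0,"y":30,"z":0,"ax":0,"ay":0,"az":0,"grip":15},{"x":0,"y":31,"z":0,"ax":0,"ay":0,"az":0,"grip":15}]'; python3 go.py 583.5 127.2 24 106;python3 -m jog '[{"x":0,"y":0,"z":0,"ax":0,"ay":0,"az":0,"grip":15}]'
```

```text
clock: 8.9
eef_pos: [583.9, 126.6, 27.9]
tool_rot: [-1.572, -0.0, -1.292]
force: [0.2, 0.2, -1.6]
width: 27.6
t 8.9 pos [583.9 126.6  27.9] jaw -74.0 w 27.6 F [ 0.2  0.2 -1.6] q [-0.26  0.79  0.    1.8  -0.01  0.55 -1.55]
shift [-0.7  3.9 -0.3] turn [ 0.0009 -0.0004  0.    ]
clock: 9.0
eef_pos: [584.3, 126.7, 28.4]
tool_rot: [-1.571, -0.0, -1.292]
force: [0.5, -0.0, -0.4]
width: 27.7
```

```bash
python3 -m jog '[{"x":0,"y":1,"z":0,"ax":0,"ay":0,"az":0,"grip":15},{"x":0,"y":2,"z":0,"ax":0,"ay":0,"az":0,"grip":15},{"x":0,"y":2,"z":0,"ax":0,"ay":0,"az":0,"grip":15}]'; python3 -m jog '[{"x":0,"y":1,"z":0,"ax":0,"ay":0,"az":0,"grip":15},{"x":0,"y":1,"z":0,"ax":0,"ay":0,"az":0,"grip":15}]';python3 -m jog '[{"x":0,"y":0.5,"z":0,"ax":0,"ay":0,"az":0,"grip":15},{"x":0,"y":0.5,"z":0,"ax":0,"ay":0,"az":0,"grip":15}]'
```

```text
clock: 9.3
eef_pos: [584.3, 126.7, 26.6]
tool_rot: [-1.571, -0.0, -1.292]
force: [-0.6, 0.2, -1.6]
width: 27.3
clock: 9.5
eef_pos: [584.2, 126.6, 25.5]
tool_rot: [-1.571, -0.0, -1.292]
force: [-0.5, 0.1, -1.5]
width: 27.5
clock: 9.7
eef_pos: [584.2, 126.6, 25.0]
tool_rot: [-1.571, -0.0, -1.292]
force: [0.1, -0.1, -0.9]
width: 27.4
```

```bash
python3 -m jog '[{"x":0,"y":0.7,"z":0,"ax":0,"ay":0,"az":0,"grip":15},{"x":0,"y":0.7,"z":0,"ax":0,"ay":0,"az":0,"grip":15}]'; python3 -m jog '[{"x":0,"y":0.7,"z":0,"ax":0,"ay":0,"az":0,"grip":15},{"x":0,"y":0.7,"z":0,"ax":0,"ay":0,"az":0,"grip":15}]'
```

```text
clock: 9.9
eef_pos: [584.2, 126.6, 24.2]
tool_rot: [-1.571, 0.0, -1.292]
force: [-0.2, -0.5, -1.0]
width: 27.3
clock: 10.1
eef_pos: [584.4, 126.7, 24.1]
tool_rot: [-1.57, -0.0, -1.292]
force: [-0.9, 0.6, 3.6]
width: 27.5
```

Contact at z≈24.1, as expected. Release.

```bash
python3 -m jog '[{"x":0,"y":0.3,"z":0,"ax":0,"ay":0,"az":0,"grip":26},{"x":0,"y":0.3,"z":0,"ax":0,"ay":0,"az":0,"grip":30},{"x":0,"y":0.3,"z":0,"ax":0,"ay":0,"az":0,"grip":36},{"x":0,"y":0.3,"z":0,"ax":0,"ay":0,"az":0,"grip":45},{"x":0,"y":0.3,"z":0,"ax":0,"ay":0,"az":0,"grip":60}]'; python3 -m jog '[{"x":0,"y":0,"z":0,"ax":0,"ay":0,"az":0,"grip":62},{"x":0,"y":-10,"z":0,"ax":0,"ay":0,"az":0,"grip":62},{"x":0,"y":-35,"z":0,"ax":0,"ay":0,"az":0,"grip":62},{"x":0,"y":-70,"z":0,"ax":0,"ay":0,"az":0,"grip":62},{"x":0,"y":-110,"z":0,"ax":0,"ay":0,"az":0,"grip":62}]';  python3 go.py 642 -140.5 120 60; python3 - <<'E'
from h import *
d=save('wrist','w7.png')
e=save('scene','s7.png'); cv2.imwrite('pics/ws7.png',np.hstack([d['color'][0:300,130:430],cv2.resize(e['color'][90:210,280:400],(400,400),interpolation=cv2.INTER_CUBIC)[:300]])[:,:,::-1])
E
```

```text
clock: 10.6
eef_pos: [584.3, 126.6, 23.2]
tool_rot: [-1.571, -0.0, -1.292]
force: [-0.4, -0.0, 0.5]
width: 58.3
clock: 11.1
eef_pos: [583.5, 126.4, 134.3]
tool_rot: [-1.573, 0.0, -1.292]
force: [1.2, -0.1, -0.4]
width: 62.0
t 11.1 pos [583.5 126.4 134.3] jaw -74.0 w 62.0 F [ 1.2 -0.1 -0.4] q [-0.27  0.64  0.01  1.74 -0.01  0.76 -1.54]
shift [272.7  14.4 -17.2] turn [1.600e-03 8.024e-01 6.000e-04]
```

View pics/ws7.png

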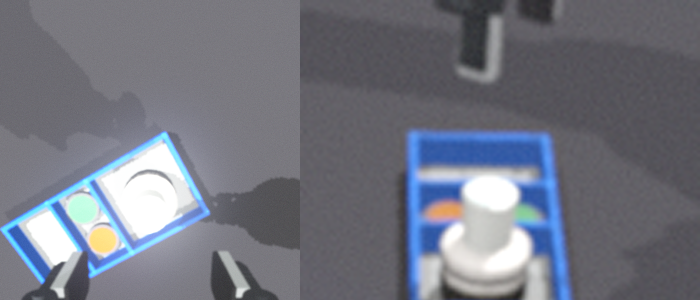

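Eyepiece stands upright in the wide compartment. Go to the objective.

```bash
python3 -m jog '[{"x":30,"y":0,"z":-2,"ax":0,"ay":0.13,"az":0,"grip":55},{"x":70,"y":0,"z":-4,"ax":0,"ay":0.27,"az":0,"grip":55},{"x":110,"y":0,"z":-7,"ax":0,"ay":0.41,"az":0,"grip":55},{"x":150,"y":0,"z":-9,"ax":0,"ay":0.55,"az":0,"grip":55},{"x":190,"y":0,"z":-12,"ax":0,"ay":0.69,"az":0,"grip":55}]'; python3 go.py 642 -140.5 100 60
```

```text
clock: 11.7
eef_pos: [625.2, -60.7, 133.7]
tool_rot: [-1.57, 0.0, -1.987]
force: [1.3, 0.2, -0.3]
width: 55.0
t 11.7 pos [625.2 -60.7 133.7] jaw -113.9 w 55.0 F [ 1.3  0.2 -0.3] q [-0.06  0.69  0.19  1.66 -0.17  0.81 -1.79]
shift [66.2 33.7 47.6] turn [-0.0003  0.1069 -0.0004]
```

```bash
python3 -m jog '[{"x":30,"y":0,"z":21,"ax":0,"ay":0.1,"az":0,"grip":55},{"x":55,"y":0,"z":40,"ax":0,"ay":0.107,"az":0,"grip":55},{"x":66,"y":10,"z":47,"ax":0,"ay":0.107,"az":0,"grip":55},{"x":66,"y":20,"z":47,"ax":0,"ay":0.107,"az":0,"grip":55},{"x":66,"y":20,"z":47,"ax":0,"ay":0.107,"az":0,"grip":55}]'; python3 go.py 642 -140.5 50 60;  python3 - <<'E'
from h import *
d=save('wrist','w8.png')
for z in(57,62):print(proj(d,(642,-140.5,z)))
E
```

```text
clock: 12.2
eef_pos: [639.8, -135.8, 110.8]
tool_rot: [-1.576, 0.0, -2.087]
force: [-0.7, 0.5, -0.6]
width: 55.1
t 12.2 pos [ 639.8 -135.8  110.8] jaw -119.6 w 55.1 F [-0.7  0.5 -0.6] q [ 0.05  0.75  0.2   1.59 -0.19  0.82 -1.76]
shift [ 3.  60.8  4.6] turn [ 0.0056  0.007  -0.0004]
[282.20410332 210.99772479]
[282.26147728 212.95617052]
```

View pics/w8.png

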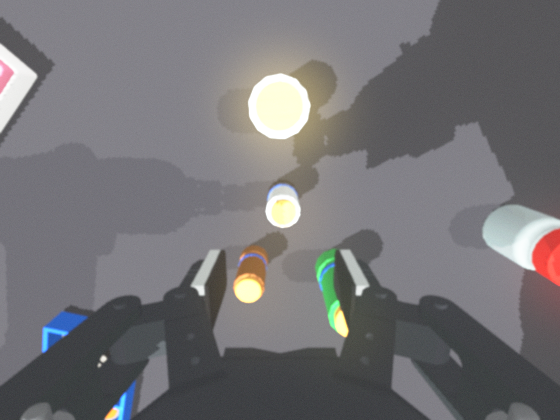

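Objective top at (283,213), matching the prediction (282,213); brown (249,288) and green (340,320) lie clear behind the fingers. Descend.

```bash
python3 go.py 642 -140.5 3 60; python3 -m jog '[{"x":1,"y":15,"z":2,"ax":0,"ay":0.007,"az":0,"grip":55},{"x":1,"y":35,"z":2,"ax":0,"ay":0.007,"az":0,"grip":55},{"x":1,"y":50,"z":2,"ax":0,"ay":0.007,"az":0,"grip":55},{"x":1,"y":55,"z":2,"ax":0,"ay":0.007,"az":0,"grip":55},{"x":1,"y":55,"z":2,"ax":0,"ay":0.007,"az":0,"grip":55}]'; python3 go.py 642 -140.5 3 60
```

```text
t 12.25 pos [ 640.5 -135.2  111.7] jaw -119.5 w 54.8 F [-0.5  0.9 -0.1] q [ 0.05  0.75  0.2   1.59 -0.19  0.82 -1.76]
shift [  3.9 108.7   4.4] turn [ 0.0044  0.0081 -0.0009]
clock: 12.75
eef_pos: [642.3, -139.7, 57.2]
tool_rot: [-1.573, -0.0, -2.095]
force: [0.5, -0.1, -0.2]
width: 54.9
t 12.75 pos [ 642.3 -139.7   57.2] jaw -120.1 w 54.9 F [ 0.5 -0.1 -0.2] q [ 0.06  0.82  0.19  1.62 -0.21  0.72 -1.75]
shift [ 0.8 54.2  0.3] turn [ 0.002  -0.001   0.0004]
```

```bash
python3 -m jog '[{"x":1,"y":12,"z":0,"ax":0,"ay":0,"az":0,"grip":55},{"x":1,"y":26,"z":0,"ax":0,"ay":0,"az":0,"grip":55},{"x":1,"y":40,"z":0,"ax":0,"ay":0,"az":0,"grip":55},{"x":1,"y":50,"z":0,"ax":0,"ay":0,"az":0,"grip":55},{"x":1,"y":52,"z":0,"ax":0,"ay":0,"az":0,"grip":55}]'; python3 go.py 642 -140.5 3 60; python3 - <<'E'
from h import *
d=save('wrist','w9.png');e=save('scene','s9.png'); cv2.imwrite('pics/ws9.png',np.hstack([d['color'][120:420,130:430],cv2.resize(e['color'][150:300,180:330],(400,400),interpolation=cv2.INTER_CUBIC)[:300]])[:,:,::-1])
E
```

```text
clock: 13.25
eef_pos: [641.1, -141.0, 4.3]
tool_rot: [-1.574, -0.001, -2.096]
force: [-0.1, -0.0, -0.6]
width: 55.0
t 13.25 pos [ 641.1 -141.     4.3] jaw -120.1 w 55.0 F [-0.1 -0.  -0.6] q [ 0.08  0.9   0.17  1.63 -0.22  0.63 -1.73]
shift [-0.9  1.3  0.6] turn [ 0.003  -0.0017  0.0009]
```

View pics/ws9.png

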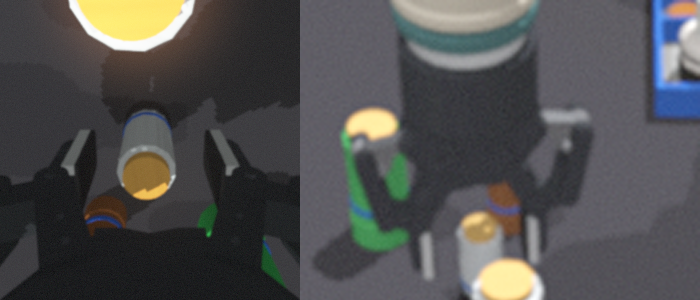

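Objective is centred between the pads, brown and green untouched. Close.

```bash
python3 -m jog '[{"x":0,"y":0,"z":0,"ax":0,"ay":0,"az":0,"grip":38},{"x":0,"y":0,"z":0,"ax":0,"ay":0,"az":0,"grip":30},{"x":0,"y":0,"z":0,"ax":0,"ay":0,"az":0,"grip":25},{"x":0,"y":0,"z":0,"ax":0,"ay":0,"az":0,"grip":10},{"x":0,"y":0,"z":0,"ax":0,"ay":0,"az":0,"grip":10}]'; python3 -m jog '[{"x":0,"y":0,"z":0,"ax":0,"ay":0,"az":0,"grip":10},{"x":0,"y":0,"z":0,"ax":0,"ay":0,"az":0,"grip":10}]'; python3 go.py 642 -140.5 3 60
```

```text
clock: 13.85
eef_pos: [643.1, -141.4, 7.2]
tool_rot: [-1.569, 0.001, -2.096]
force: [-0.3, -0.2, 5.0]
width: 24.3
clock: 14.05
eef_pos: [643.1, -141.4, 7.2]
tool_rot: [-1.57, 0.001, -2.096]
force: [0.5, 0.8, 6.1]
width: 24.4
t 14.05 pos [ 643.1 -141.4    7.2] jaw -120.1 w 24.4 F [0.5 0.8 6.1] q [ 0.08  0.89  0.17  1.63 -0.22  0.63 -1.73]
shift [-0.2  4.2 -1.4] turn [-0.0013 -0.0015 -0.0006]
```

```bash
python3 -m jog '[{"x":0,"y":-4,"z":0,"ax":0,"ay":0,"az":0,"grip":10},{"x":0,"y":-15,"z":0,"ax":0,"ay":0,"az":0,"grip":10},{"x":0,"y":-40,"z":0,"ax":0,"ay":0,"az":0,"grip":10},{"x":0,"y":-75,"z":0,"ax":0,"ay":0,"az":0,"grip":10},{"x":0,"y":-115,"z":0,"ax":0,"ay":0,"az":0,"grip":10}]'; python3 -m jog '[{"x":0,"y":-20,"z":0,"ax":0,"ay":0,"az":0,"grip":10}]'; python3 - <<'E'
from h import *
d=save('wrist','w10.png');e=save('scene','s10.png'); cv2.imwrite('pics/ws10.png',np.hstack([d['color'][120:420,130:430],cv2.resize(e['color'][100:250,180:330],(400,400),interpolation=cv2.INTER_CUBIC)[:300]])[:,:,::-1])
E
python3 go.py 504.6 206.7 110 60
```

```text
clock: 14.55
eef_pos: [641.2, -141.2, 121.8]
tool_rot: [-1.573, -0.001, -2.096]
force: [0.6, -0.7, -1.0]
width: 23.9
clock: 14.65
eef_pos: [644.0, -142.0, 145.4]
tool_rot: [-1.566, 0.001, -2.096]
force: [0.9, -0.6, -0.9]
width: 24.1
t 14.75 pos [ 644.9 -142.1  145.6] jaw -120.1 w 24.1 F [ 0.8 -0.2 -0.9] q [ 0.05  0.71  0.22  1.56 -0.19  0.88 -1.76]
shift [-231.4   34.1 -296.6] turn [-0.007  -0.0018 -0.0023]
```

View pics/ws10.png

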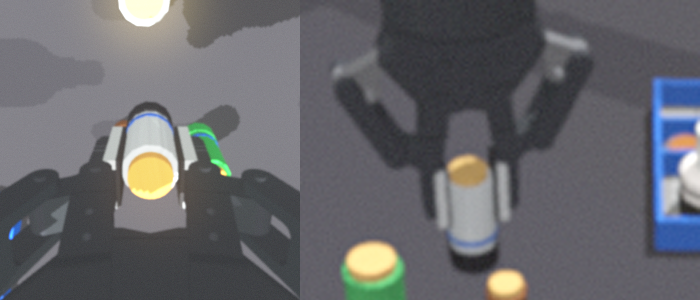

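Objective held upright. Carry to the narrow compartment.

```bash
python3 -m jog '[{"x":-10,"y":0,"z":-12,"ax":0,"ay":-0.05,"az":0,"grip":10},{"x":-30,"y":0,"z":-38,"ax":0,"ay":-0.12,"az":0,"grip":10},{"x":-54,"y":0,"z":-69,"ax":0,"ay":-0.2,"az":0,"grip":10},{"x":-78,"y":0,"z":-100,"ax":0,"ay":-0.28,"az":0,"grip":10},{"x":-102,"y":0,"z":-131,"ax":0,"ay":-0.35,"az":0,"grip":10}]';  python3 go.py 504.6 206.7 110 80
```

```text
clock: 15.25
eef_pos: [577.2, 15.3, 139.4]
tool_rot: [-1.575, -0.0, -1.74]
force: [0.2, 1.9, -0.5]
width: 24.2
t 15.25 pos [577.2  15.3 139.4] jaw -99.7 w 24.2 F [ 0.2  1.9 -0.5] q [-0.16  0.61  0.13  1.79 -0.11  0.75 -1.71]
shift [-176.5   29.9 -103.6] turn [0.0044 0.0054 0.0001]
```

```bash
python3 -m jog '[{"x":-34,"y":0,"z":-20,"ax":0,"ay":0,"az":0,"grip":10},{"x":-68,"y":0,"z":-40,"ax":0,"ay":0,"az":0,"grip":10},{"x":-102,"y":0,"z":-60,"ax":0,"ay":0,"az":0,"grip":10},{"x":-136,"y":0,"z":-80,"ax":0,"ay":0,"az":0,"grip":10},{"x":-156,"y":0,"z":-92,"ax":0,"ay":0,"az":0,"grip":10}]';  python3 -m jog '[{"x":-10,"y":10,"z":-6,"ax":0,"ay":0,"az":0,"grip":10},{"x":-15,"y":20,"z":-9,"ax":0,"ay":0,"az":0,"grip":10},{"x":-15,"y":28,"z":-9,"ax":0,"ay":0,"az":0,"grip":10},{"x":-15,"y":28,"z":-9,"ax":0,"ay":0,"az":0,"grip":10}]'; python3 go.py 504.6 206.7 11 80
```

```text
clock: 15.75
eef_pos: [512.5, 186.7, 139.5]
tool_rot: [-1.576, -0.0, -1.739]
force: [-0.5, -0.2, -1.1]
width: 24.4
clock: 16.15
eef_pos: [509.7, 196.4, 111.3]
tool_rot: [-1.573, -0.003, -1.748]
force: [-0.5, -0.3, -1.3]
width: 24.6
t 16.15 pos [509.7 196.4 111.3] jaw -100.1 w 24.6 F [-0.5 -0.3 -1.3] q [-0.51  0.62  0.14  1.9  -0.14  0.64 -2.04]
shift [ -9.6 100.3  -6.6] turn [ 0.0027 -0.0025  0.0031]
```

```bash
python3 -m jog '[{"x":0,"y":0,"z":0,"ax":0,"ay":0,"az":0,"grip":10}]'; python3 go.py 504.6 206.7 11 80
```

```text
clock: 16.25
eef_pos: [511.0, 196.7, 112.8]
tool_rot: [-1.571, -0.001, -1.749]
force: [0.3, -0.1, -0.9]
width: 24.3
t 16.25 pos [511.  196.7 112.8] jaw -100.2 w 24.3 F [ 0.3 -0.1 -0.9] q [-0.51  0.62  0.14  1.9  -0.14  0.64 -2.04]
shift [ -8.9 101.8  -8. ] turn [ 0.0004 -0.0032  0.0014]
```

```bash
python3 -m jog '[{"x":-5,"y":8,"z":-4,"ax":0,"ay":0,"az":0,"grip":10},{"x":-9,"y":25,"z":-8,"ax":0,"ay":0,"az":0,"grip":10},{"x":-9,"y":45,"z":-8,"ax":0,"ay":0,"az":0,"grip":10},{"x":-9,"y":60,"z":-8,"ax":0,"ay":0,"az":0,"grip":10},{"x":-9,"y":60,"z":-8,"ax":0,"ay":0,"az":0,"grip":10}]'; python3 -m jog '[{"x":0,"y":0,"z":0,"ax":0,"ay":0,"az":0,"grip":10}]'; python3 go.py 504.6 206.7 11 80; python3 - <<'E'
from h import *
d=save('wrist','w11.png');e=save('scene','s11.png'); cv2.imwrite('pics/ws11.png',np.hstack([d['color'][120:420,130:430],cv2.resize(e['color'][80:200,270:390],(480,480),interpolation=cv2.INTER_CUBIC)[:300]])[:,:,::-1])
a=np.linspace(0,2*np.pi,60)
for c in ((504.6,206.7),):
    for z in (50-7.2+4,55):
        P=np.array([proj(e,(c[0]+14*np.cos(t),c[1]+14*np.sin(t),z)) for t in a]); print(c,z,P.min(0).round(1),P.max(0).round(1))
E
```

```text
clock: 16.75
eef_pos: [502.8, 208.3, 51.5]
tool_rot: [-1.574, -0.002, -1.746]
force: [-0.4, 0.2, -1.5]
width: 24.3
clock: 16.85
eef_pos: [504.4, 208.7, 53.4]
tool_rot: [-1.571, -0.0, -1.746]
force: [-0.1, -0.2, -1.1]
width: 24.5
t 16.85 pos [504.4 208.7  53.4] jaw -100.1 w 24.5 F [-0.1 -0.2 -1.1] q [-0.52  0.71  0.12  1.94 -0.16  0.5  -2.04]
shift [ 2.  42.4  0.5] turn [ 0.     -0.0011  0.0001]
(504.6, 206.7) 46.8 [327.7 125.4] [341.3 132.7]
(504.6, 206.7) 55 [327.9 122. ] [341.5 129.2]
```

View pics/ws11.png

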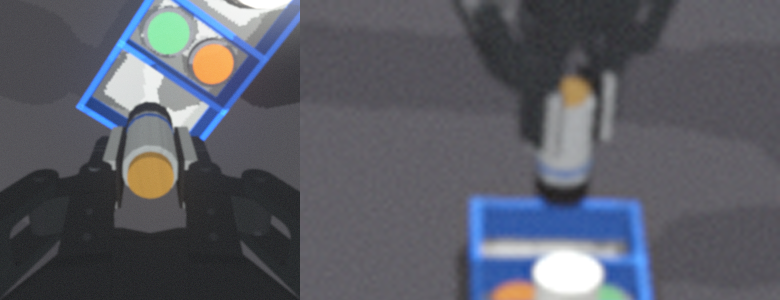

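Objective aligned over the narrow compartment, within about 2–3 mm of prediction. Lower.

```bash
python3 -m jog '[{"x":2,"y":5,"z":0,"ax":0,"ay":0,"az":0,"grip":10},{"x":2,"y":15,"z":0,"ax":0,"ay":0,"az":0,"grip":10},{"x":2,"y":27,"z":0,"ax":0,"ay":0,"az":0,"grip":10},{"x":2,"y":33,"z":0,"ax":0,"ay":0,"az":0,"grip":10},{"x":2,"y":34,"z":0,"ax":0,"ay":0,"az":0,"grip":10}]'; python3 -m jog '[{"x":0,"y":0.5,"z":0,"ax":0,"ay":0,"az":0,"grip":10},{"x":0,"y":0.5,"z":0,"ax":0,"ay":0,"az":0,"grip":10}]';python3 -m jog '[{"x":0,"y":1,"z":0,"ax":0,"ay":0,"az":0,"grip":10},{"x":0,"y":2,"z":0,"ax":0,"ay":0,"az":0,"grip":10},{"x":0,"y":2.5,"z":0,"ax":0,"ay":0,"az":0,"grip":10}]';python3 -m jog '[{"x":0,"y":1,"z":0,"ax":0,"ay":0,"az":0,"grip":10},{"x":0,"y":1,"z":0,"ax":0,"ay":0,"az":0,"grip":10}]'
```

```text
clock: 17.45
eef_pos: [503.0, 206.5, 17.9]
tool_rot: [-1.573, -0.001, -1.746]
force: [-0.6, -0.4, -1.1]
width: 24.2
clock: 17.65
eef_pos: [504.1, 206.9, 18.9]
tool_rot: [-1.571, 0.0, -1.746]
force: [0.4, -0.6, -0.6]
width: 24.2
clock: 17.95
eef_pos: [504.0, 206.9, 16.4]
tool_rot: [-1.571, 0.0, -1.746]
force: [0.4, 0.8, -1.5]
width: 23.9
clock: 18.15
eef_pos: [503.9, 206.8, 15.2]
tool_rot: [-1.571, -0.0, -1.746]
force: [0.3, 0.2, -1.3]
width: 24.3
```

```bash
python3 -m jog '[{"x":0,"y":1,"z":0,"ax":0,"ay":0,"az":0,"grip":10},{"x":0,"y":1,"z":0,"ax":0,"ay":0,"az":0,"grip":10}]'; python3 -m jog '[{"x":0,"y":1,"z":0,"ax":0,"ay":0,"az":0,"grip":10},{"x":0,"y":1,"z":0,"ax":0,"ay":0,"az":0,"grip":10}]';python3 -m jog '[{"x":0,"y":0.8,"z":0,"ax":0,"ay":0,"az":0,"grip":10},{"x":0,"y":0.8,"z":0,"ax":0,"ay":0,"az":0,"grip":10}]'
```

```text
clock: 18.35
eef_pos: [503.9, 206.9, 14.2]
tool_rot: [-1.571, -0.0, -1.746]
force: [0.1, 0.5, -0.9]
width: 24.6
clock: 18.55
eef_pos: [503.9, 206.9, 13.2]
tool_rot: [-1.571, -0.0, -1.746]
force: [0.1, -0.1, -1.1]
width: 24.2
clock: 18.75
eef_pos: [503.9, 206.9, 12.4]
tool_rot: [-1.571, -0.0, -1.746]
force: [-0.2, -0.0, -1.0]
width: 24.1
```

```bash
python3 -m jog '[{"x":0,"y":0.8,"z":0,"ax":0,"ay":0,"az":0,"grip":10},{"x":0,"y":0.8,"z":0,"ax":0,"ay":0,"az":0,"grip":10}]'; python3 -m jog '[{"x":0,"y":0.7,"z":0,"ax":0,"ay":0,"az":0,"grip":10},{"x":0,"y":0.7,"z":0,"ax":0,"ay":0,"az":0,"grip":10}]'
```

```text
clock: 18.95
eef_pos: [503.9, 206.9, 11.6]
tool_rot: [-1.571, -0.0, -1.746]
force: [0.3, -0.5, -0.2]
width: 24.2
clock: 19.15
eef_pos: [504.0, 206.9, 11.1]
tool_rot: [-1.571, 0.0, -1.746]
force: [-1.0, 0.4, 1.0]
width: 23.8
```

```bash
python3 -m jog '[{"x":0,"y":0.5,"z":0,"ax":0,"ay":0,"az":0,"grip":10},{"x":0,"y":0.5,"z":0,"ax":0,"ay":0,"az":0,"grip":10}]'
```

```text
clock: 19.35
eef_pos: [504.1, 206.9, 11.1]
tool_rot: [-1.571, 0.0, -1.746]
force: [-1.1, -0.0, 5.2]
width: 24.2
```

Firm contact at the expected height. Release and rise.

```bash
python3 -m jog '[{"x":0,"y":0,"z":0,"ax":0,"ay":0,"az":0,"grip":23},{"x":0,"y":0,"z":0,"ax":0,"ay":0,"az":0,"grip":27},{"x":0,"y":0,"z":0,"ax":0,"ay":0,"az":0,"grip":34},{"x":0,"y":0,"z":0,"ax":0,"ay":0,"az":0,"grip":44},{"x":0,"y":0,"z":0,"ax":0,"ay":0,"az":0,"grip":54}]'; python3 -m jog '[{"x":0,"y":0,"z":0,"ax":0,"ay":0,"az":0,"grip":54},{"x":0,"y":-10,"z":0,"ax":0,"ay":0,"az":0,"grip":54},{"x":0,"y":-35,"z":0,"ax":0,"ay":0,"az":0,"grip":54},{"x":0,"y":-70,"z":0,"ax":0,"ay":0,"az":0,"grip":54},{"x":0,"y":-110,"z":0,"ax":0,"ay":0,"az":0,"grip":54}]'; python3 -m jog '[{"x":0,"y":-30,"z":-20,"ax":0,"ay":0,"az":0,"grip":54},{"x":30,"y":-30,"z":-30,"ax":0,"ay":0,"az":0,"grip":54},{"x":70,"y":-30,"z":-40,"ax":0,"ay":0,"az":0,"grip":54},{"x":110,"y":-30,"z":-50,"ax":0,"ay":0,"az":0,"grip":54},{"x":150,"y":-30,"z":-50,"ax":0,"ay":0,"az":0,"grip":54}]'; python3 go.py 504.6 206.7 11 80;python3 - <<'E'
from h import *
d=save('top','t12.png');e=save('scene','s12.png'); cv2.imwrite('pics/ts12.png',np.vstack([d['color'][100:310,100:480],e['color'][120:330,90:470]])[:,:,::-1].repeat(1,0)); x=cv2.imread('pics/ts12.png'); cv2.imwrite('pics/ts12.png',cv2.resize(x,None,fx=1.4,fy=1.4))
E
```

```text
clock: 19.85
eef_pos: [503.9, 206.8, 10.4]
tool_rot: [-1.571, -0.0, -1.746]
force: [-0.4, -0.1, -0.8]
width: 53.6
clock: 20.35
eef_pos: [503.2, 206.5, 121.6]
tool_rot: [-1.572, -0.001, -1.746]
force: [0.9, -0.6, 0.1]
width: 53.9
clock: 20.85
eef_pos: [426.6, 67.0, 151.2]
tool_rot: [-1.571, 0.0, -1.744]
force: [1.1, -0.7, 0.3]
width: 53.8
t 20.85 pos [426.6  67.  151.2] jaw -99.9 w 53.8 F [ 1.1 -0.7  0.3] q [-0.33  0.42  0.15  2.16 -0.12  0.57 -1.84]
shift [-151.1  140.2   52.8] turn [ 0.0006  0.0009 -0.0002]
```

View pics/ts12.png

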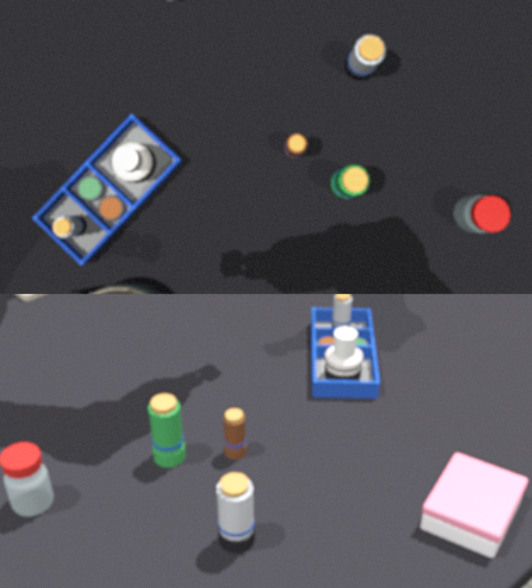

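Both parts stand in their compartments (top view: eyepiece about (190,212), objective about (145,262)). Final numeric check.

```bash
python3 - <<'E'
from h import *
d=load('t12.png');e=load('s12.png')
def brass(d,box,lo=(12,90,120),hi=(32,255,255)):
    x,y,w,h=box; m=cv2.inRange(cv2.cvtColor(d['color'],cv2.COLOR_RGB2HSV),lo,hi)[y:y+h,x:x+w]; M=cv2.moments(m,True); return np.array([M['m10'],M['m01']])/M['m00']+[x,y]
b=brass(d,(130,250,30,30)); print('obj top',b,plane(d,*b,66), 'expected',proj(d,(504,207,66)),'upright vs', proj(e,(504,207,66)))
b=plane(d,190.5,212,76);print('eye top approx',b)
for fn in('top0.png','t12.png'):
    q=load(fn); print('jar',brass(q,(420,230,50,50),(0,180,100),(6,255,255)),'green',brass(q,(335,212,40,35)),'brown',brass(q,(300,190,25,25)),'big',brass(q,(350,118,30,30)))
E
```

```text
obj top [144.01 261.63] [501.85977089 206.09547883  66.        ] expected [143.4887384  260.38020593] upright vs [334.92666511 120.80456422]
eye top approx [583.88363296 124.26797179  76.        ]
jar [450.55273438 251.99609375] green [353.3452381 228.0952381] brown [311.5 202. ] big [364.95614035 134.14912281]
jar [450.65758755 252.04474708] green [353.33067729 228.06374502] brown [311.49079755 201.95705521] big [364.96943231 134.11353712]
```

```bash
python3 -m jog '[{"x":0,"y":0,"z":0,"ax":0,"ay":0,"az":0,"grip":54},{"x":0,"y":0,"z":0,"ax":0,"ay":0,"az":0,"grip":54},{"x":0,"y":0,"z":0,"ax":0,"ay":0,"az":0,"grip":54}]'; python3 -c "from cell import *; print(finish_job())"
```

```text
clock: 21.25
eef_pos: [429.0, 69.2, 150.6]
tool_rot: [-1.57, 0.001, -1.744]
force: [-0.1, 0.3, -0.1]
width: 54.0
the job is handed in; nothing more can be done
None
```

I placed the eyepiece upright in the wide compartment, then the smaller silver objective upright in the narrow end compartment, and handed the job in at about 21 s of the 54 s allowed. I lowered each part until the wrist force showed light contact with the compartment floor (about 4–6 N) before opening the gripper.

- **Missed grasp:** The first try on the eyepiece closed above its tube and touched nothing. Camera triangulation put the fingertips 28 mm behind the reported TCP, but the spec says 11 mm ahead. I corrected for that 39 mm difference, and both later contact heights matched it.
- **Gripper width:** It read about 2–3 mm under the true diameters while holding (27 for 30 mm, 24 for 26 mm). The grips held all the same.
- **Final images:** Both parts stand within about 3 mm of where I aimed. The jar and the green, brown and large silver look-alikes are within about 0.1 px of their starting positions. At hand-in the arm was clear of everything.

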